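Close up the drying cabinet

ROBOT

A 6-joint arm with a two-finger parallel gripper is mounted at the origin on a cart in front of the work surface, level with it; the furniture and walls round the work are solid. World frame = base frame: x ahead of the robot, y to its left, z up, the work surface at z = 0. Lengths are in m, angles in rad, forces in N, time in s.
With the tool pointing down it reaches from about 0.2 to 0.875 m from the base axis. Payload 3.4 kg.
Tool frame: the origin (TCP) lies on the centre line of the jaws, within the pads' length; the fingertips stand 22 mm ahead of it and the grasp point (between the pads) lies 3 mm ahead of it (bot.tips_ahead is the distance from the TCP to the fingertips, in m); z points along the fingers, y is the line along which they close (so a half turn about z gives the same grasp; the last joint's range is limited). The gripper opens to 94 mm and grips with 3 to 60 N. Pads are 16 mm wide; open, the fingers measure 119 mm over their backs; the gripper's body (75 mm by 177 mm) begins 78 mm behind the grasp point.
Start: joints at [1.141, 0.276, 1.505, -0, 1.361, -0.121], TCP at [0.175, 0.548, 0.227] pointing down, gripper open.
Joint ranges: [-2.89, 2.89], [-0.75, 2.08], [0.22, 2.7], [-1.18, 4.32], [0.11, 2.71], [-2.7, 2.7]. Speed limits (rad/s): [2.57, 2.57, 3.14, 3.14, 3.14, 3.14].

INTERFACE

Orientations are given as [roll, pitch, yaw] about the fixed x, y, z axes, in that order (R = Rz(yaw) Ry(pitch) Rx(roll)).
In Python, from cell import bot gives the robot as it stands.
- The arm moves only by the tool jog_arm, called after "Emit:" as name(argument=value, ...), one argument or row to a line, values as JSON. Schema: {"type":"object","properties":{"increments":{"type":"array","items":{"type":"object","properties":{"trans":{"type":"array","items":{"type":"number"},"minItems":3,"maxItems":3},"twist":{"type":"number"}},"additionalProperties":false},"minItems":1,"maxItems":12},"jaw":{"type":"number"},"grip_n":{"type":"number"},"only":{"type":"string"},"quiet":{"type":"boolean"},"lines":{"type":"string"}},"required":["increments"],"additionalProperties":false}. increments is a list of rows, 1 to 12 of them, each an object with the fields trans (a list: dx, dy, dz in m), twist (a turn about the tool's z in rad); a field left out counts as zero; each row shifts and turns the commanded pose from where the row before left it, along the tool's axes as they then stand; what a row does not reach is not made up. A row lasts 1/8 s, in which the tool goes at most 0.0625 m and 0.188 rad, less where a joint would pass 70% of its speed; a pose out of reach is approached as far as the arm can. jaw is the finger opening in m, set as the call begins (left out keeps the last). The fingers move at their own pace and stop on an object; grip_n is the grip in N (left out, the last holds). Time passes only in rows, so rows that do not move let the fingers close. The tool returns the time, the measured TCP pose, the force, the opening and the grip force at its end. only (a regular expression) keeps the lines of the reply that match it, lines (a string "A,B") keeps lines A to B, and quiet returns only ok. Input that does not fit is refused with a message, and nothing moves.
- bot.state(): the state, without advancing time (a new reading comes with each control period).
- bot.camera(name): name is "scene" or "top" or "wrist"; returns the picture (384x512x3 uint8, red, green, blue); there is no depth.
- bot.camera_info(name): a dict with "camera_matrix" (3x3 intrinsics, pixels), "cam_to_world" (4x4, takes a point from camera to world coordinates). Camera axes: x right, y up, looking along -z (the intrinsics and any distortion apply to the point x, -y, -z); pixel columns grow to the right and rows downward; lengths in m; the calibration is good to about 2 mm. A picture is of the moment at which its call begins: read the wrist's pose just before it. camera_info takes no time and is no camera call; for the wrist camera it gives the pose at the moment of the call.
- bot.finish_job(): hands the job in; it is judged then, once.
The state is a dict: "t": time; "qpos": joint angles; "qvel": joint speeds; "tau": joint torques, N m; "eef_pos": TCP position; "tool_rot": TCP orientation; "ft_force": force on the tool from outside, world axes, zero at the start; "torque": the same for the moment, N m; "width": finger opening in m; "finger_force": force on a finger pad.
Only numpy, scipy, OpenCV 4.12 (cv2) and the standard library are available. Lean on these libraries where they do the work, as an engineer would, in place of code of your own. Each camera call takes 0.05 s, during which the arm holds its last target. There are 200 camera calls.

TASK

One wire tray of the small drying cabinet is still standing out of its runners. First push that tray all the way back into the cabinet, then swing the open door shut until it is fully home on its roller catch and stays shut by itself. Leave the other things on the desk and on the cabinet as they stand.

Things in the scene. Friction and masses are not known exactly. Their poses are not given: they have to be found in the camera images.
- cabinet: Steel drying cabinet fixed on the desk, 250 mm deep, 300 wide, 258 high; two dials on the plinth. Origin: centre of its underside. Own x points from front to back, y to the left seen from the robot, z up; yaw up to 11 degrees. Front frame at own x = -0.125; doorway 268 mm wide, z 0.064 to 0.246. Timer and order pad lie on its flat top, behind x = -0.04.
- door (a joint): Door angle in rad: 0 shut, 1.6 to 1.85 at the start; the free edge swings toward the robot and to the left as it opens. Leaf 290 mm wide, 18 thick, with a window, own z 0.060 to 0.250 in the cabinet's frame. Upright bar handle 268 mm from the hinge, 43 mm out of the outer face, z 0.10 to 0.195. Light hinge (0.06 N m friction): it stays where it is left.
- door_hinge (a point): Point on the door's upright hinge axis at the height of the leaf's upper edge: x = -0.146, y = +0.146, z = 0.250 in the cabinet's frame (its left front corner).
- door_face (a point): Point on the outer face of the door leaf, 200 mm from the hinge axis and 25 mm below the upper edge. The outer face lies 9 mm outside the plane through the hinge axis. Moves with the door.
- tray: Loose wire tray, about 0.35 kg, 232 mm deep, 263 wide, 6 thick, level between the uppermost runners (5 mm play across, 8 up and down), standing 50 to 85 mm short of home at the start. Two like trays below are fixed and home. Origin under the middle of its wire deck; axes as the cabinet's. Home, it lies at x = -0.014, z = 0.200 in the cabinet's frame, against a rigid rear stop.
- tray_front (a point): Middle of the front face of the tray's upright front lip (lip 250 mm wide, 28 mm high: 14 mm above and below this point). At x = -0.132, z = 0.210 in the cabinet's frame when the tray is fully home, that is 7 mm in front of the front frame.
- kitchen_timer: White and red wind-up timer, 72 mm across, 46 mm high, standing loose on the rear left of the cabinet's top. Origin: centre of its underside. To be left alone.
- mug_1: Dotted white mug, 93 mm high, on the desk behind, to the left of the cabinet. Origin: centre of its underside. To be left alone.
- stapler: Black stapler, 144 mm long, 46 mm high, on the desk in front of the cabinet; the door passes 14 mm above it. Origin: centre of its underside. To be left alone.
- spice_jar: Spice jar with a red cap, 106 mm high, on the desk to the front left. Origin: centre of its underside. To be left alone.
- spice_jar_dark: Spice jar with a black cap, 96 mm high, on the desk to the front left. Origin: centre of its underside. To be left alone.
- tin: Food tin, 57 mm across, 72 mm high, on the desk to the front left. Origin: centre of its underside. To be left alone.
- striker (a point): Striker head inside the door, 251 mm from the hinge axis; it enters a double-roller catch on the cabinet's floor. It meets the rollers at about 0.055 rad, needs roughly 9 N at 200 mm from the hinge to pass them, and below about 0.02 rad the rollers pull the door to 0, where it stops hard. Pushed less far, it springs back ajar.

How it is judged:
By the outcome, as a careful person would: the job done as asked, in the order asked, and still so for the second after the job is handed in, with the robot touching nothing.
It also fails if it takes over 45 s, if anything falls off the work surface, if the arm or the gripper's body presses on something with over 40 N, if the wrist force passes 120 N, or if a joint passes its speed limit or range.

## Working session

There is one attempt and no reset: what is moved stays moved. The work goes in short steps, Python scripts to look and compute and a tool call to move; the robot and the scene stay as the last step left them, time stands still between calls to the robot, and variables do not carry over. Pictures are saved under pics/ and viewed, at most 10 in all, crops included, and the job is handed in when it is done.

```bash
ls; mkdir -p pics; python3 - <<'E'
from cell import bot
import cv2,numpy as np
for n in("scene","top"):
    cv2.imwrite(f"pics/{n}0.png",cv2.resize(bot.camera(n)[:,:,::-1],(800,600),interpolation=cv2.INTER_CUBIC))
    i=bot.camera_info(n);print(n,{k:(np.round(v,4).tolist() if not isinstance(v,str) else v) for k,v in i.items()})
s=bot.state();print({k:np.round(v,3).tolist() for k,v in s.items()})
E
```

```text
cell.py
pics
scene {'camera_matrix': [[451.6297, 0.0, 252.6947], [0.0, 451.6297, 191.9393], [0.0, 0.0, 1.0]], 'cam_to_world': [[0.7602, -0.5332, 0.3712, 1.2012], [0.6496, 0.6187, -0.4418, -0.7129], [0.0059, 0.577, 0.8167, 1.6002], [0.0, 0.0, 0.0, 1.0]]}
top {'camera_matrix': [[370.1249, 0.0, 255.1986], [0.0, 370.1249, 195.8243], [0.0, 0.0, 1.0]], 'cam_to_world': [[-0.0233, 0.9822, -0.1864, 0.3671], [-0.9995, -0.0265, -0.0151, 0.0189], [-0.0198, 0.186, 0.9824, 1.2907], [0.0, 0.0, 0.0, 1.0]]}
{'t': 0.1, 'qpos': [1.141, 0.277, 1.506, -0.0, 1.361, -0.121], 'qvel': [0.0, -0.001, -0.001, 0.002, -0.001, -0.0], 'tau': [0.003, -40.546, -23.778, 0.07, 0.03, -0.0], 'eef_pos': [0.175, 0.547, 0.227], 'tool_rot': [-3.14, -0.0, 2.833], 'ft_force': [-0.32, 0.204, 0.392], 'torque': [-0.007, -0.046, -0.002], 'finger_force': 0.0, 'width': 0.094}
```

View pics/scene0.png

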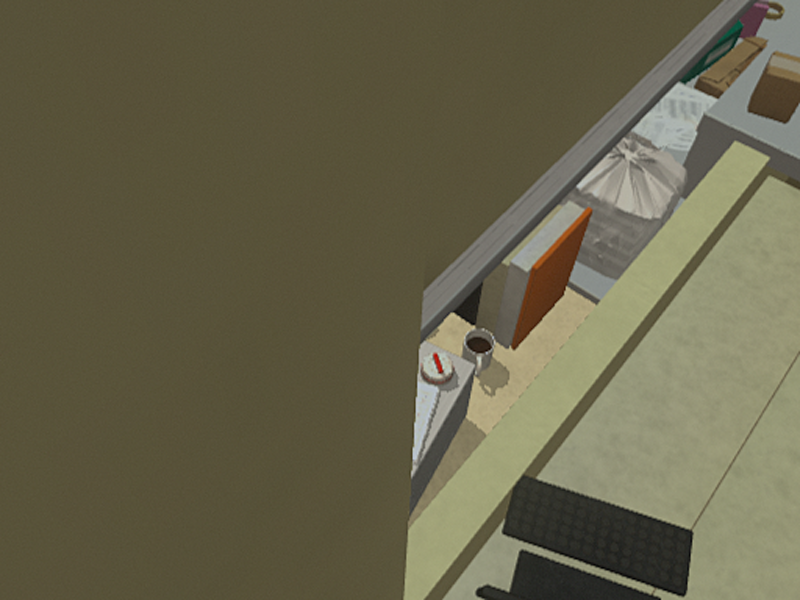

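View pics/top0.png

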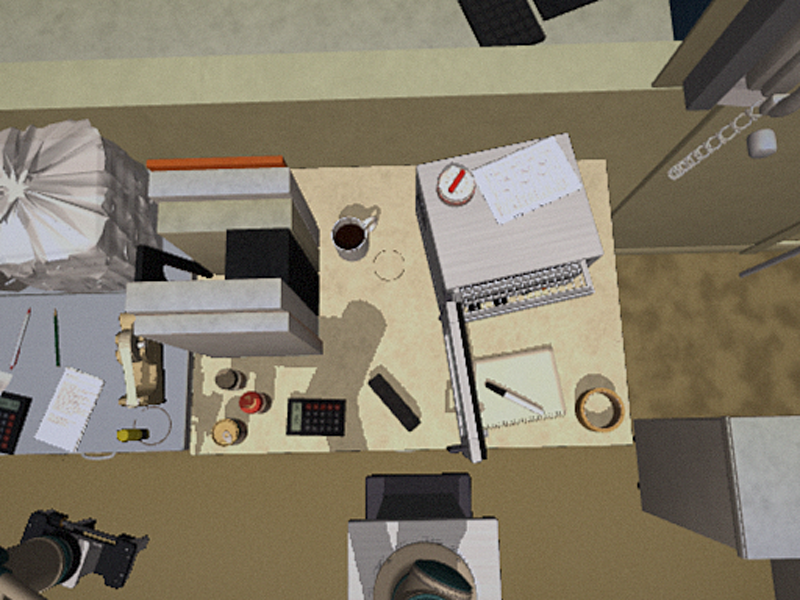

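The scene camera is mostly blocked. The top view shows the cabinet (top corners at about (417,166), (568,133), (602,256), (445,291) in the 800×600 picture), the open door running (450,300)–(475,460), and the tray lip near (470,318)–(590,290). I'll enlarge that region.

```bash
python3 - <<'E'
import cv2
from cell import bot
im=bot.camera("top")[:,:,::-1]; cv2.imwrite("pics/raw.png",im)
c=im[75:300,255:400]
c=cv2.resize(c,None,fx=4,fy=4,interpolation=cv2.INTER_CUBIC)
cv2.imwrite("pics/crop1.png",c[:600]); cv2.imwrite("pics/crop2.png",c[300:])
E
```

```text
(no output)
```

View pics/crop1.png

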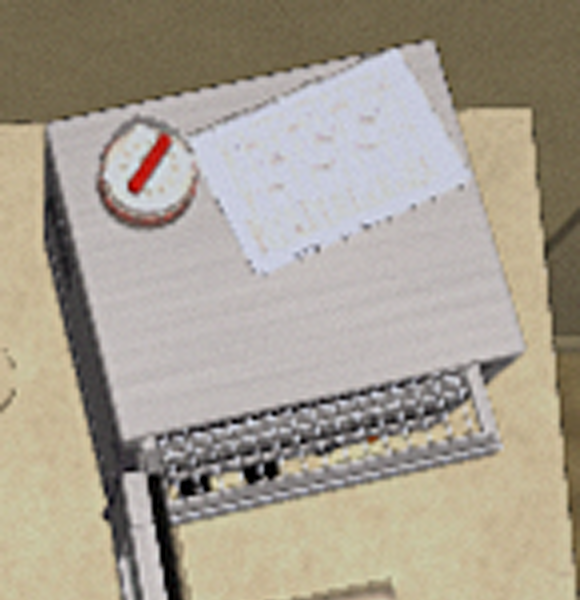

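View pics/crop2.png

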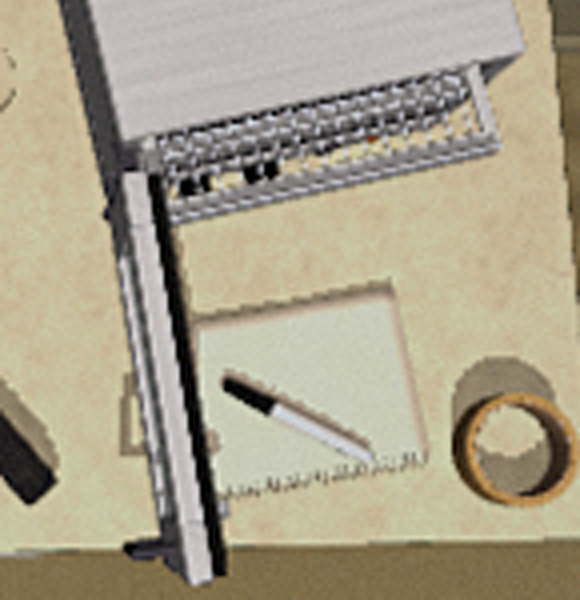

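Crop 1 shows the cabinet top's corners at BL (48,125), BR (434,41), FR (523,352) and FL (120,438), and the tray lip's front running (172,518)–(500,445). Crop 2 shows the door's top edge: outer side (125,178)–(188,583), inner side (150,172)–(212,575).

```bash
cat >h.py <<'E'
import numpy as np
from cell import bot
from scipy.optimize import least_squares
i=bot.camera_info("top");K=np.array(i["camera_matrix"]);T=np.array(i["cam_to_world"])
def world(u,v,z):
    d=np.linalg.inv(K)@[u,v,1];d=T[:3,:3]@(d*[1,-1,-1]);o=T[:3,3]
    return o+d*(z-o[2])/d[2]
def crop(p,z,dy=0): return world(255+(p[0]+.5)/4-.5,75+(p[1]+dy+.5)/4-.5,z)
E
python3 - <<'E'
from h import *
P=np.array([crop(p,.258) for p in[(48,125),(434,41),(523,352),(120,438)]])[:,:2]
L=np.array([(.125,.15),(.125,-.15),(-.125,-.15),(-.125,.15)])
R=lambda a:np.array([[np.cos(a),-np.sin(a)],[np.sin(a),np.cos(a)]])
r=least_squares(lambda s:(L@R(s[2]).T+s[:2]-P).ravel(),[.7,-.1,.1]);s=r.x
print("cab",s,"res",r.fun.round(4))
inv=lambda p:R(s[2]).T@(p[:2]-s[:2])
for n,p,z,d in[("lipL",(172,518),.21,0),("lipR",(500,445),.21,0),("doA",(125,178),.25,300),("doB",(188,583),.25,300),("diA",(150,172),.25,300),("diB",(212,575),.25,300)]:
    w=crop(p,z,d);print(n,w.round(3),inv(w).round(4))
print("hinge",R(s[2])@[-.146,.146]+s[:2],"home lip",R(s[2])@[-.132,0]+s[:2])
E
```

Emit:
jog_arm(
  increments=[
    {"trans":[0,0,-0.06]},
    {"trans":[0,0,-0.06]},
  ],
  jaw=0.094,
)

```text
t: 0.4
eef_pos: [0.1745, 0.5473, 0.3478]
tool_rot: [-3.139, -0.0, 2.833]
ft_force: [0.2, 0.6, 0.5]
width: 0.0942
finger_force: 0.0
```

Emit:
jog_arm(
  increments=[
    {"trans":[-0.024,-0.04,0]},
    {"trans":[-0.024,-0.04,0]},
    {"trans":[-0.024,-0.04,0]},
    {"trans":[-0.024,-0.04,0]},
    {"trans":[-0.024,-0.04,0]},
    {"trans":[-0.024,-0.04,0]},
    {"trans":[-0.024,-0.04,0]},
    {"trans":[-0.024,-0.04,0]},
    {"trans":[-0.024,-0.04,0]},
    {"trans":[-0.024,-0.04,0]},
    {"trans":[-0.024,-0.04,0]},
    {"trans":[-0.024,-0.04,0]},
  ],
)

```text
t: 1.9
eef_pos: [0.3031, 0.0016, 0.3475]
tool_rot: [3.141, 0.001, 2.833]
ft_force: [0.6, -0.5, -0.9]
width: 0.0942
finger_force: 0.0
```

Emit:
jog_arm(
  increments=[
    {"twist":-0.16},
    {"twist":-0.16},
    {"twist":-0.175},
    {},
  ],
)

```text
t: 2.4
eef_pos: [0.303, 0.0029, 0.3473]
tool_rot: [3.141, -0.0, -2.958]
ft_force: [-1.2, 0.7, 0.3]
width: 0.0938
finger_force: 0.0
```

```bash
python3 -c "
from cell import bot;print(bot.state()['qpos'],bot.state()['tool_rot'])"
```

```text
[-2.21415940e-01 -2.05701889e-01  1.72255071e+00  6.23429622e-05
  1.62510597e+00 -1.97604713e+00] [ 3.14139267e+00 -3.08261045e-04 -2.95775439e+00]
```

Emit:
jog_arm(
  increments=[
    {"trans":[-0.0267,-0.0425,0]},
    {"trans":[-0.0267,-0.0425,0]},
    {"trans":[-0.0267,-0.0425,0]},
    {"trans":[-0.0267,-0.0425,0]},
    {"trans":[-0.0267,-0.0425,0]},
    {"trans":[-0.0267,-0.0425,0]},
    {},
  ],
)

```text
t: 3.28
eef_pos: [0.5097, -0.2202, 0.3453]
tool_rot: [3.14, -0.002, -2.96]
ft_force: [-0.1, 1.1, -0.1]
width: 0.094
finger_force: 0.0
```

Emit:
jog_arm(
  increments=[
    {"trans":[0,0,0.04]},
    {"trans":[0,0,0.04]},
    {"trans":[0,0,0.04]},
    {},
  ],
)

```text
t: 3.78
eef_pos: [0.5053, -0.2158, 0.225]
tool_rot: [3.136, -0.005, -2.956]
ft_force: [0.0, 0.1, 0.2]
width: 0.0942
finger_force: 0.0
```

```bash
python3 - <<'E'
from cell import bot
import cv2
print(bot.state()['qpos'])
cv2.imwrite("pics/t1.png",cv2.resize(bot.camera("top")[75:300,220:420,::-1],(600,675))[:600])
cv2.imwrite("pics/w1.png",bot.camera("wrist")[:,:,::-1])
E
```

```text
[-5.30482929e-01  2.42985881e-01  1.55756312e+00  2.75927543e-04
  1.34850119e+00 -2.28643901e+00]
```

View pics/w1.png

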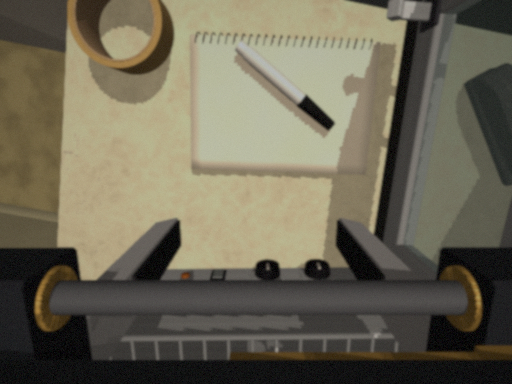

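The wrist view (cabinet at the bottom) shows both fingers free in front of the tray, squared to its lip (row ~338). They are clear of the door at the right (column ~400). Next I push in.

Emit:
jog_arm(
  increments=[
    {"trans":[-0.015,0,0]},
    {"trans":[-0.015,0,0]},
    {"trans":[-0.01,0,0]},
    {},
  ],
)

```text
t: 4.38
eef_pos: [0.5483, -0.2103, 0.2273]
tool_rot: [3.142, 0.0, -2.955]
ft_force: [0.1, -0.2, 0.1]
width: 0.0938
finger_force: 0.0
```

Emit:
jog_arm(
  increments=[
    {"trans":[-0.01,0,0]},
    {"trans":[-0.01,0,0]},
    {"trans":[-0.01,0,0]},
  ],
)

```text
t: 4.75
eef_pos: [0.5768, -0.2049, 0.2273]
tool_rot: [3.141, -0.001, -2.956]
ft_force: [-2.8, -0.3, 1.6]
width: 0.0938
finger_force: 1.1
```

Emit:
jog_arm(
  increments=[
    {"trans":[-0.01,0,0]},
    {"trans":[-0.01,0,0]},
  ],
)

```text
t: 5.0
eef_pos: [0.5968, -0.201, 0.2273]
tool_rot: [3.141, -0.0, -2.955]
ft_force: [-2.9, 0.9, 0.9]
width: 0.0942
finger_force: 1.2
```

Emit:
jog_arm(
  increments=[
    {"trans":[-0.004,0,0]},
    {"trans":[-0.004,0,0]},
  ],
)

```text
t: 5.25
eef_pos: [0.6043, -0.1996, 0.2273]
tool_rot: [3.141, -0.001, -2.955]
ft_force: [-2.1, 0.7, -0.2]
width: 0.0939
finger_force: 1.1
```

Emit:
jog_arm(
  increments=[
    {"trans":[-0.003,0,0]},
    {},
  ],
)

```text
t: 5.5
eef_pos: [0.6047, -0.1998, 0.2273]
tool_rot: [3.142, -0.006, -2.955]
ft_force: [-7.3, -2.0, 2.2]
width: 0.094
finger_force: 3.6
```

Emit:
jog_arm(
  increments=[
    {"trans":[-0.003,0,0]},
    {},
  ],
)

```text
t: 5.75
eef_pos: [0.605, -0.2, 0.2274]
tool_rot: [-3.141, -0.011, -2.954]
ft_force: [-12.1, -3.2, 4.8]
width: 0.0943
finger_force: 6.3
```

Contact was at x≈0.605 as predicted, and force is rising against the stop. One firmer press, then I back out and lift.

Emit:
jog_arm(
  increments=[
    {"trans":[-0.004,0,0]},
    {},
  ],
)

```text
t: 6.0
eef_pos: [0.6054, -0.2003, 0.2275]
tool_rot: [-3.141, -0.019, -2.954]
ft_force: [-20.0, -5.9, 7.9]
width: 0.094
finger_force: 10.0
```

Emit:
jog_arm(
  increments=[
    {"trans":[0.03,0,0]},
    {"trans":[0.035,0,0]},
    {"trans":[0,0,-0.05]},
    {"trans":[0,0,-0.05]},
    {"trans":[0,0,-0.04]},
  ],
)

```text
t: 6.62
eef_pos: [0.5512, -0.2103, 0.3702]
tool_rot: [-3.139, 0.004, -2.956]
ft_force: [0.2, 0.1, -0.7]
width: 0.094
finger_force: 0.0
```

Emit:
jog_arm(
  increments=[
    {"twist":0.16},
    {"twist":0.16},
    {"twist":0.16},
    {"twist":0.16},
    {"twist":0.16},
    {"twist":0.16},
    {"twist":0.16},
    {"twist":0.16},
    {"twist":0.16},
    {"twist":0.16},
    {"twist":0.043},
    {},
  ],
  jaw=0,
  grip_n=10,
)

```text
t: 8.12
eef_pos: [0.551, -0.2101, 0.3678]
tool_rot: [3.139, 0.001, 1.685]
ft_force: [0.1, -0.2, 0.6]
width: 0.0007
finger_force: 0.0
```

Emit:
jog_arm(
  increments=[
    {"trans":[0.0358,-0.0268,0]},
    {"trans":[0.0358,-0.0268,0]},
    {"trans":[0.0358,-0.0268,0]},
    {"trans":[0.0358,-0.0268,0]},
    {"trans":[0.0358,-0.0268,0]},
    {"trans":[0.0358,-0.0268,0]},
    {},
  ],
)

```text
t: 9.0
eef_pos: [0.3645, -0.0132, 0.3684]
tool_rot: [3.138, 0.0, 1.688]
ft_force: [0.1, -0.4, 0.1]
width: 0.0003
finger_force: 0.0
```

```bash
python3 - <<'E'
from cell import bot
import cv2
print(bot.state()['qpos'])
cv2.imwrite("pics/t2.png",cv2.resize(bot.camera("top")[75:300,220:420,::-1],(533,600),interpolation=cv2.INTER_CUBIC))
E
```

```text
[-2.28646614e-01 -1.07752072e-01  1.59743919e+00  9.43023338e-04
  1.64890908e+00 -3.45961738e-01]
```

View pics/t2.png

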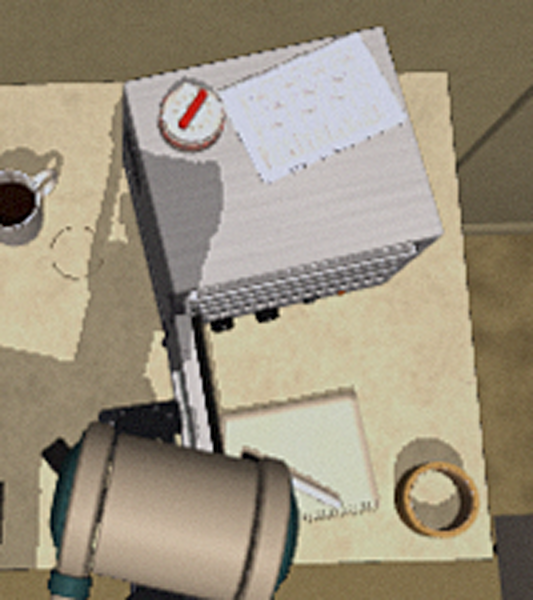

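The picture shows the tray lip now flush with the cabinet front, (190,295)–(415,240). The door is untouched and the gripper is at its outer side. I descend and close up to the leaf.

Emit:
jog_arm(
  increments=[
    {"trans":[0,0,0.04]},
    {"trans":[0,0,0.04]},
    {"trans":[0,0,0.041]},
    {},
  ],
)

```text
t: 9.55
eef_pos: [0.3648, -0.0151, 0.2442]
tool_rot: [-3.136, -0.002, 1.684]
ft_force: [-0.1, -0.5, 0.6]
width: 0.0005
finger_force: 0.0
```

Emit:
jog_arm(
  increments=[
    {"trans":[-0.02,0,0]},
    {"trans":[-0.02,0,0]},
    {"trans":[-0.01,0,0]},
    {"trans":[-0.005,0,0]},
  ],
)

```text
t: 10.05
eef_pos: [0.3732, -0.0702, 0.2474]
tool_rot: [3.14, 0.0, 1.684]
ft_force: [0.1, -0.2, 0.7]
width: 0.0005
finger_force: 0.2
```

Emit:
jog_arm(
  increments=[
    {"trans":[-0.0201,-0.0009,0],"twist":-0.1},
    {"trans":[-0.0201,-0.0009,0],"twist":-0.1},
    {"trans":[-0.0201,-0.0009,0],"twist":-0.1},
    {"trans":[-0.0201,-0.0009,0],"twist":-0.1},
  ],
)

```text
t: 10.55
eef_pos: [0.3899, -0.1475, 0.2469]
tool_rot: [3.14, -0.001, 2.088]
ft_force: [-0.1, 1.5, 0.4]
width: 0.0006
finger_force: 0.5
```

Emit:
jog_arm(
  increments=[
    {"trans":[-0.0201,-0.0009,0],"twist":-0.1},
    {"trans":[-0.0201,-0.0009,0],"twist":-0.1},
    {"trans":[-0.0201,-0.0009,0],"twist":-0.1},
    {"trans":[-0.0201,-0.0009,0],"twist":-0.1},
    {"trans":[-0.0201,-0.0009,0],"twist":-0.1},
    {"trans":[-0.0201,-0.0009,0],"twist":-0.1},
    {"trans":[-0.0201,-0.0009,0],"twist":-0.1},
    {"trans":[-0.0201,-0.0009,0],"twist":-0.1},
  ],
)

```text
t: 11.55
eef_pos: [0.5045, -0.2543, 0.2465]
tool_rot: [3.141, -0.001, 2.888]
ft_force: [-0.3, 0.8, 0.0]
width: 0.0006
finger_force: 0.5
```

```bash
python3 - <<'E'
from cell import bot
import numpy as np
s=bot.state();y=s['tool_rot'][2]%6.283;d=s['eef_pos'][:2]-np.array([.572,-.057])
print(y,d@[np.cos(y),np.sin(y)],d@[np.sin(y),-np.cos(y)],"theta~",3.330-y)
E
```

```text
2.888383574909986 0.015938810811032673 -0.20793200006974782 theta~ 0.4416164250900141
```

Emit:
jog_arm(
  increments=[
    {"trans":[-0.0206,-0.0009,0],"twist":-0.1},
    {"trans":[-0.0206,-0.0009,0],"twist":-0.1},
    {"trans":[-0.0206,-0.0009,0],"twist":-0.1},
    {"trans":[-0.006,-0.0003,0],"twist":-0.03},
    {"trans":[-0.006,-0.0003,0],"twist":-0.03},
  ],
)

```text
t: 12.18
eef_pos: [0.5765, -0.2666, 0.2465]
tool_rot: [3.141, -0.001, -3.037]
ft_force: [-0.7, 0.6, -0.2]
width: 0.0008
finger_force: 0.1
```

Emit:
jog_arm(
  increments=[
    {"trans":[-0.004,0,0],"twist":-0.02},
    {"trans":[-0.004,0,0],"twist":-0.02},
    {"trans":[-0.004,0,0],"twist":-0.02},
  ],
)

```text
t: 12.55
eef_pos: [0.5864, -0.2659, 0.2467]
tool_rot: [-3.141, -0.005, -2.978]
ft_force: [-7.1, -3.8, 2.4]
width: 0.0006
finger_force: 3.6
```

Emit:
jog_arm(
  increments=[
    {"trans":[-0.004,0,0],"twist":-0.02},
    {"trans":[-0.004,0,0]},
  ],
)

```text
t: 12.8
eef_pos: [0.5949, -0.2644, 0.2467]
tool_rot: [-3.141, -0.003, -2.958]
ft_force: [-8.1, -2.2, 4.5]
width: 0.0005
finger_force: 4.5
```

```bash
python3 - <<'E'
from cell import bot
import numpy as np
s=bot.state();y=s['tool_rot'][2]%6.283;d=s['eef_pos'][:2]-np.array([.572,-.057])
print(y,d@[np.cos(y),np.sin(y)],d@[np.sin(y),-np.cos(y)],"theta~",3.330-y)
E
```

```text
3.324557198731846 0.015201110151604729 -0.20812180581219314 theta~ 0.005442801268153996
```

Emit:
jog_arm(
  increments=[
    {"trans":[-0.004,0,0]},
    {},
  ],
)

```text
t: 13.05
eef_pos: [0.595, -0.2644, 0.2467]
tool_rot: [3.141, -0.012, -2.959]
ft_force: [-13.0, -3.0, 5.3]
width: 0.0006
finger_force: 6.8
```

Emit:
jog_arm(
  increments=[
    {"trans":[-0.004,0,0]},
    {},
  ],
)

```text
t: 13.3
eef_pos: [0.5952, -0.2644, 0.2468]
tool_rot: [3.141, -0.02, -2.96]
ft_force: [-20.2, -4.8, 8.7]
width: 0.0007
finger_force: 10.6
```

Emit:
jog_arm(
  increments=[
    {"trans":[-0.004,0,0]},
    {},
  ],
)

```text
t: 13.55
eef_pos: [0.5953, -0.2643, 0.2468]
tool_rot: [3.14, -0.028, -2.96]
ft_force: [-27.1, -4.8, 11.5]
width: 0.0005
finger_force: 14.5
```

It's at a hard stop: 27 N with no further motion, well above the catch's 9 N. I back off, lift and check.

Emit:
jog_arm(
  increments=[
    {"trans":[0.02,0,0]},
    {"trans":[0.04,0,0]},
    {"trans":[0.05,0,0]},
    {"trans":[0.05,0,0]},
    {"trans":[0,0,-0.05]},
    {"trans":[0,0,-0.05]},
    {"trans":[0.05,0,0]},
    {"trans":[0.05,0,0]},
    {},
  ],
)

```text
t: 14.68
eef_pos: [0.351, -0.3092, 0.3473]
tool_rot: [-3.14, 0.002, -2.962]
ft_force: [0.7, -0.1, -0.0]
width: 0.0007
finger_force: 0.0
```

```bash
python3 - <<'E'
from cell import bot
import cv2
cv2.imwrite("pics/t3.png",cv2.resize(bot.camera("top")[75:300,140:420,::-1],(746,600),interpolation=cv2.INTER_CUBIC))
E
```

```text
(no output)
```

View pics/t3.png

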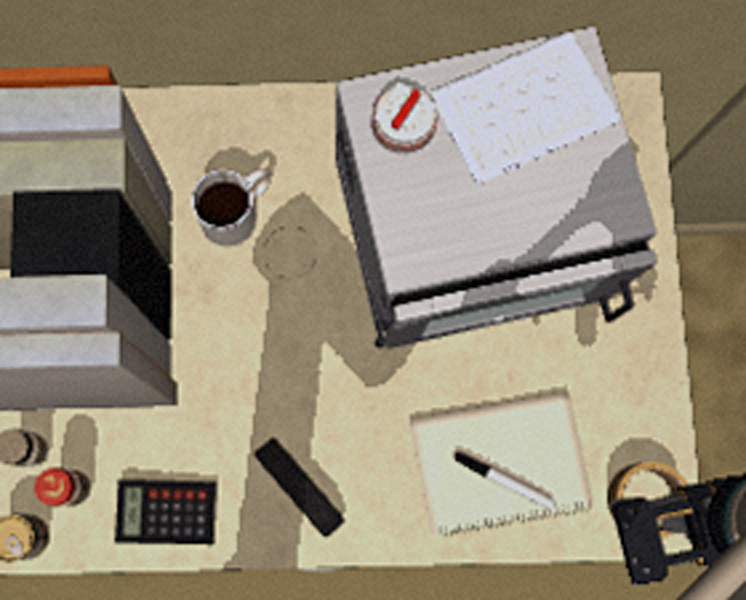

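The picture shows the door's outer top edge, (385,320)–(655,258), parallel to the cabinet front, (388,300)–(653,238). The slopes match within about 0.01, whereas springing back ajar would show 0.055. The pushed face also stopped at own x ≈ -0.154, against -0.155 nominal. The timer, mug, stapler, jars and tin are where they were. I'm handing in.

```bash
python3 -c "
from cell import bot;print(bot.finish_job())"
```

```text
the job is handed in; nothing more can be done
None
```

I pushed the tray home against its rear stop, then pressed the door shut past its catch; it stayed shut after I let go, nothing else was disturbed, and I handed the job in at about 15 s (no verdict was returned).

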